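# Clamp a glass lamp lightly in the counter tester

### The arm

A 7-joint arm with a two-finger parallel gripper is mounted at the origin on the work surface. World frame = base frame: x ahead of the robot, y to its left, z up, the work surface at z = 0. Lengths are in m, angles in rad, forces in N, time in s.
With the tool pointing down it reaches from about 0.425 to 0.8 m from the base axis. Payload 8.3 kg.
Tool frame: the origin (TCP) lies midway between the tips of the shut fingers; the grasp point (between the pads) lies 19 mm behind it (robot.pinch_z is the distance from the TCP to the grasp point, in m); x points along the fingers, y is the direction in which the jaws open and shut, and the axes are right-handed (so a half turn about x gives the same grasp; the last joint's range is limited). The gripper opens to 85 mm and grips with 20 to 120 N. Pads are 22 mm wide; open, the fingers measure 114 mm over their backs; the gripper's body (76 mm by 85 mm) begins 54 mm behind the grasp point. The pads swing forward as they close: fully open they stand 13 mm farther back than shut.
Start: joints at [-1.302, 0.383, 0.016, 1.37, -0.006, 1.388, -0.046], TCP at [0.204, 0.591, 0.231] pointing down, gripper open.
Joint ranges: [-2.95, 2.95], [-0.25, 2.06], [-1.52, 1.56], [0.18, 2.33], [-1.44, 4.58], [0.02, 2.06], [-3.01, 3.01]. Speed limits (rad/s): [2.39, 2.39, 3.01, 3.01, 3.14, 3.14, 3.14].

### API

Orientations are given as a unit quaternion [x, y, z, w].
In Python, from station import sensors, read_camera, robot, spotter gives the robot as it stands.
- The arm moves only by the shell command python3 -m jog 'ROWS' [FORCE]. ROWS is JSON, a list of rows, each a list of 3 entries, a list of its own where there are three numbers: the turn, a rotation vector about the tool's x, y, z in rad, then the shift along the tool's x, y, z in mm, then the closure in counts, from 0 (fully open) to 255 (shut). A call has 1 to 8 rows; each row shifts and turns the pose as measured when the row begins, along the tool's axes as they then stand; what a row does not reach is not made up. A row lasts 1/8 s, in which the tool goes at most 62.5 mm and 10.7 degrees, less where a joint would pass 70% of its speed; a pose out of reach is approached as far as the arm can. A call is refused whole if a number of a shift passes 62.5 or a number of a turn 0.188, either way. A call with a gripper value outside its range is refused whole. The fingers move at their own pace and stop on an object; FORCE is the grip in N (left out, the last holds). Time passes only in rows, so rows that do not move let the fingers close. It gives the time, the measured TCP pose, the force and the opening at its end, in the units of the state.
- sensors.sense(): the state, without advancing time (a new reading comes with each control period).
- read_camera(name): name is "scene" or "top"; returns a dict with "image" (420x560x3 uint8, red, green, blue), "K" (3x3 intrinsics, pixels), "R" (3x3) and "t" (3): a world point X has camera coordinates R X + t. Camera axes: x right, y down, z forward; pixel columns grow to the right and rows downward; lengths in m; the calibration is good to about 2 mm. A picture is of the moment at which its call begins. There is no depth.
- robot.close_job(): hands the job in, once; it reports no verdict.
Trained networks look in the newest picture that a camera, given by its name, has taken for a name from the list of things; names that differ only in an ending like _2 or _b are one class to them, and where a whole thing is asked for, a point or a joint stands for the part that bears it (a point fixed in the world has none). Each returns a list of dicts, best first, with "score" (0 to 1); they miss things now and then, are a little off and sometimes report something else, mostly with a low value. They report only what shows in the picture. A call takes as long as a camera call.
- spotter.find_in(camera, name): "extent" ([left, top, right, bottom] in pixels, round what is visible of it).
- spotter.cut_out(camera, name): "pixels" (420x560 bool, what is visible of it) and "extent" ([left, top, right, bottom] in pixels, round what is visible of it).
The state is a dict: "t": time; "joints": joint angles; "joint_velocities": joint speeds; "joint_efforts": joint torques, N m; "eef_pos": TCP position; "eef_rot": TCP orientation; "ft_force": force on the tool from outside, world axes, zero at the start; "torque": the same for the moment, N m; "width": finger opening in m.
Only numpy, scipy, OpenCV 4.12 (cv2) and the standard library are available. Lean on these libraries where they do the work, as an engineer would, in place of code of your own. Each camera call takes 0.05 s, during which the arm holds its last target. There are 200 camera calls.

### The job

A customer has brought back the glass tube lamp with one red cap: lay it flat in the saddles of the tester on the counter, red cap towards the brass end stop, and let go of it. Then slide the red jaw up until its spring pin holds the lamp against the stop lightly, with 3 to 7 N, and leave it clamped. The glass is fragile: never squeeze it with more than 35 N, press it on the tester with more than 20 N or load it by the pin with more than 10 N, and leave the other things on the counter alone.

Things in the scene. Friction and masses are not known exactly. Their poses are not given: they have to be found in the camera images.
- lamp: The lamp to be tested, 80 g, 150 mm long: a cream frosted glass tube 16 mm in diameter (the middle 118 mm) with a square cap 20 x 20 mm, 16 mm long, at each end; one cap red, the other white. It lies on the counter on a flat of its caps. Its x axis runs along it towards the red cap; origin on its underside below the middle, 10 mm below the tube's axis.
- lamp_mid (a point): Middle of the lamp, on the tube's axis; axes as the lamp's.
- lamp_red (a point): Centre of the end face of the lamp's red cap.
- tester: Lamp tester, heavy and fixed: a grey base plate 310 x 85 x 15 mm. Its x axis runs along it, from the red jaw towards the brass stop; z is up; origin at counter level, midway between the saddles.
- cradle (a point): Middle of a lamp laid in the two blue V saddles with room at both ends: tester x = -8 mm (within about 8 mm is good), y = 0, 45 mm above the counter; axes as the tester's. The saddles, 8 mm thick, stand at tester x = -30 and +30 mm; 90 degree V, 29 mm wide at the mouth, top edges 49 mm above the counter.
- bracket (a point): Middle of the near face of the dark steel bracket (65 mm tall) at tester x = 101 mm, 45 mm above the counter. From it the brass stop, a disc 18 mm across, reaches towards the jaw. A screw sets the disc's face anywhere between tester x = 77 and 93 mm; it does not yield and its setting is not reported: find it by touch.
- jaw (a joint): Travel of the red sliding jaw in m, 0 to 0.075, growing towards the stop; 0 to 12 mm at the start. It slides along the tester's x with about 8 N of friction and stays where it is left. Its block is 40 mm (along x) x 48 x 46 mm, top 61 mm above the counter, its centre at tester x = -150 mm + travel.
- jaw_grip (a point): Point on the axis of the black grip of the jaw (upright bar, 16 mm along tester x, 20 mm across, from 61 to 101 mm above the counter), 90 mm above the counter. Push it from behind or grasp it from above.
- pin: Brass spring pin of the jaw, its flat tip 16 mm across, facing the stop. Origin at the centre of the tip: relaxed, 40 mm ahead of jaw_grip along tester x (tester x = -110 mm + travel) and 45 mm above the counter. The spring gives 1 N for each mm that the pin is pushed in, up to 12 mm, then it is solid.
- spare_lamp: Bystander: a lamp of the same size with two blue caps, lying on the counter; origin on its underside.
- spray: Bystander: white bottle with a red cap, 50 mm across, 160 mm tall, standing; origin at its foot.
- carton: Bystander: brown carton with a blue band, 60 x 100 x 50 mm; origin at the centre of its underside.

How it is judged:
By the outcome, as a careful person would: the job done as asked, in the order asked, and still so for the second after the job is handed in, with the robot touching nothing.
It also fails if it takes over 58 s, if anything falls off the work surface, if the arm or the gripper's body presses on something with over 40 N, if the wrist force passes 120 N, or if a joint passes its speed limit or range.

## Working session

There is one attempt and no reset: what is moved stays moved. The work goes in short steps, Python scripts to look and compute and a shell command to move; the robot and the scene stay as the last step left them, time stands still between calls to the robot, and variables do not carry over. Pictures are saved under pics/ and viewed, about 8 in all and at most 12, crops included, and the job is handed in when it is done.

```bash
mkdir -p pics; ls; python3 - <<'E'
from station import sensors, read_camera, robot, spotter
import cv2, numpy as np
s=sensors.sense(); print(s['t'],s['eef_pos'],s['eef_rot'],s['width'],robot.pinch_z)
for c in('top','scene'):
    d=read_camera(c); cv2.imwrite(f'pics/{c}0.png',d['image'][:,:,::-1]); print(c,d['K'].tolist(),d['R'].round(4).tolist(),d['t'].round(4).tolist())
    for n in('lamp','tester','jaw','pin','spare_lamp','spray','carton'):
        for r in spotter.cut_out(c,n)[:2]:
            p=r['pixels']; ys,xs=np.nonzero(p); print(n,round(r['score'],2),r['extent'],p.sum(), cv2.minAreaRect(np.c_[xs,ys].astype(np.float32)) if len(xs) else '')
E
```

```text
pics
0.0 [0.20339832 0.59043541 0.23027032] [ 0.11607215  0.69750037 -0.11745866  0.6972976 ] 0.08517099039246362 0.0187
top [[440.6599702718153, 0.0, 277.6777195752718], [0.0, 440.6599702718153, 216.20571461453895], [0.0, 0.0, 1.0]] [[-0.0039, -0.9998, -0.02], [-0.9863, 0.0071, -0.1648], [0.1649, 0.0191, -0.9861]] [0.0454, 0.5812, 1.0119]
lamp 0.65 [414.3, 226.2, 459.6, 284.2] 486 ((437.0843200683594, 255.43765258789062), (64.01941680908203, 10.803932189941406), 53.530765533447266)
tester 0.94 [234.8, 144.1, 272.7, 268.7] 4259 ((253.10012817382812, 206.8972930908203), (35.5966796875, 123.33345794677734), 3.094058036804199)
tester 0.3 [244.1, 151.1, 264.3, 175.8] 434 ((254.0, 162.5), (25.0, 20.0), 90.0)
jaw 0.62 [246.3, 148.0, 266.2, 175.7] 461 ((254.0, 162.5), (27.0, 20.0), 90.0)
pin 0.38 [249.0, 168.5, 258.3, 178.4] 36 ((254.0, 171.5), (7.0, 4.0), 90.0)
spare_lamp 0.62 [398.5, 127.4, 413.9, 188.9] 427 ((404.9001159667969, 158.96151733398438), (58.59513473510742, 9.532954216003418), 84.50768280029297)
spare_lamp 0.24 [236.7, 145.6, 270.8, 268.7] 4057 ((252.95925903320312, 207.477478
[... 1135 characters left out ...]
0, 214.5] 382 ((157.8059539794922, 195.0586700439453), (9.898658752441406, 55.94621658325195), 61.29404067993164)
spray 0.68 [404.5, 260.3, 433.8, 307.9] 928 ((417.5517272949219, 281.6206970214844), (22.654830932617188, 49.76634979248047), 21.801410675048828)
spray 0.68 [210.0, 124.4, 234.7, 164.4] 246 ((220.55445861816406, 143.2269287109375), (7.398379325866699, 43.04261779785156), 31.50426483154297)
carton 0.75 [343.5, 360.0, 396.3, 420.0] 1936 ((368.79412841796875, 388.82354736328125), (57.109031677246094, 36.18620300292969), 59.03623962402344)
carton 0.4 [222.7, 276.6, 250.9, 307.3] 555 ((239.06182861328125, 288.89886474609375), (28.725942611694336, 27.559947967529297), 57.9946174621582)
```

```bash
python3 - <<'E'
import cv2,numpy as np
a=cv2.imread('pics/top0.png'); b=cv2.imread('pics/scene0.png')
p=cv2.resize(a[130:300,90:470],None,fx=2.1,fy=2.1,interpolation=3)
cv2.imwrite('pics/v1.png',p)
q=cv2.resize(b[110:330,130:440],None,fx=2.5,fy=2.5,interpolation=3);cv2.imwrite('pics/v2.png',q)
E
```

```text
(no output)
```

View pics/v1.png

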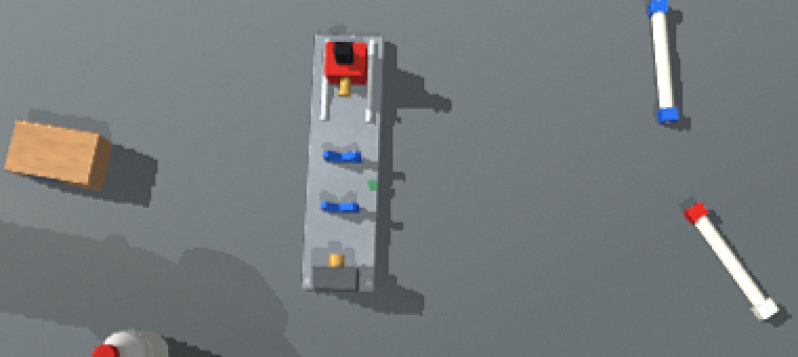

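View pics/v2.png

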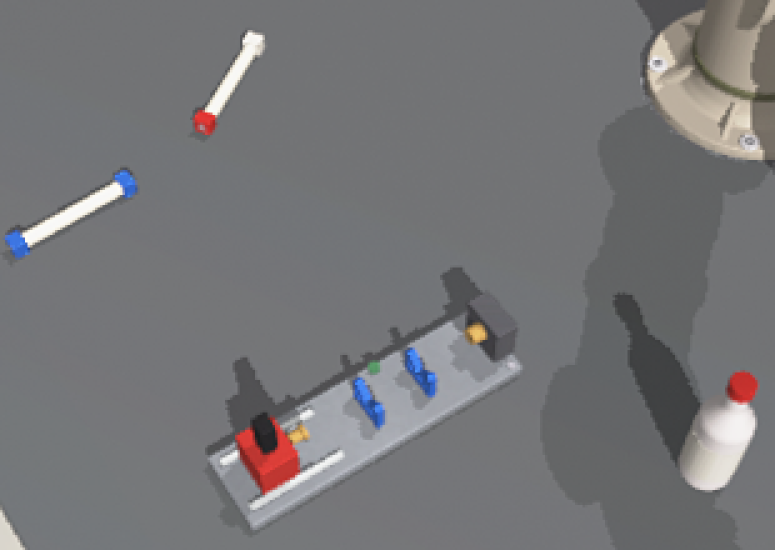

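The pictures show the lamp at right in the top view (red cap at about px (421,231), white cap at (455,277)). The tester is upright at columns 235–272, with the jaw at the top and the stop at the bottom, towards the robot. The spray, carton and spare lamp are all clear of both. Next I fit the poses by silhouette in both cameras.

```bash
cat > h.py <<'E'
from station import sensors, read_camera, robot, spotter
import cv2, numpy as np
from scipy.optimize import minimize
from scipy.spatial.transform import Rotation as Ro
def box(x0,x1,y0,y1,z0,z1): return np.array([[x,y,z] for x in(x0,x1) for y in(y0,y1) for z in(z0,z1)])/1000
LAMP=[box(59,75,-10,10,0,20),box(-75,-59,-10,10,0,20),box(-59,59,-7,7,3,17)]
def TEST(j): return [box(-155,155,-42.5,42.5,0,15),box(101,121,-25,25,15,65),box(-170+j,-130+j,-24,24,15,61),box(-158+j,-142+j,-10,10,61,101),box(-34,-26,-14.5,14.5,15,49),box(26,34,-14.5,14.5,15,49)]
def proj(d,X):
    c=X@d['R'].T+d['t']; u=c@d['K'].T; return u[:,:2]/u[:,2:]
S=4
def render(d,parts,x,y,a,z=0):
    m=np.zeros((420*S,560*S),np.uint8); R=Ro.from_euler('z',a).as_matrix()
    for P in parts:
        u=proj(d,P@R.T+[x,y,z]); cv2.fillConvexPoly(m,cv2.convexHull(np.round((u+.5)*S).astype(np.int32)),255)
    return cv2.resize(m,(560,420),interpolation=cv2.INTER_AREA)/255.
def fit(parts,views,x0):
    def cost(p):
        return sum(np.abs(cv2.GaussianBlur(render(d,parts,*p),(0,0),1.5)-cv2.GaussianBlur(m.astype(float),(0,0),1.5)).sum()/m.sum() for d,m in views)
    r=minimize(cost,x0,method='Nelder-Mead',options=dict(initial_simplex=np.array(x0)+np.vstack([np.zeros(3),np.diag([.02,.02,.15])]),xatol=1e-4,fatol=1e-4))
    return r.x,r.fun
def ground(d,uv,z):
    r=d['R'].T@np.linalg.solve(d['K'],[*uv,1]); c=-d['R'].T@d['t']; return c+r*(z-c[2])/r[2]
E
python3 - <<'E'
from h import *
V={'lamp':[],'tester':[]}
for c in('top','scene'):
    d=read_camera(c)
    for n in V: V[n].append((d,spotter.cut_out(c,n)[0]['pixels']))
d=V['lamp'][0][0]
r=ground(d,(421,231),.01);w=ground(d,(455,277),.01); a=np.arctan2(*(r-w)[1::-1]); m=(r+w)/2; print(r,w,a)
for v in(V['lamp'],V['lamp'][:1],V['lamp'][1:]): print('lamp',fit(LAMP,v,[m[0],m[1],a]))
q=ground(d,(253,207),.02)
for v in(V['tester'],V['tester'][:1],V['tester'][1:]): print('tester',fit(TEST(5),v,[q[0],q[1],np.pi]))
# direct color checks
for c,(d,_) in zip(('top','scene'),V['lamp']):
    I=cv2.cvtColor(d['image'],cv2.COLOR_RGB2HSV); h,s,v=cv2.split(I)
    for nm,mk,z in(('blue',(abs(h.astype(int)-112)<12)&(s>150),.045),('black',(v<40),.101),('brass',(abs(h.astype(int)-19)<6)&(s>120),.045)):
        n,L,st,ce=cv2.connectedComponentsWithStats(mk.astype(np.uint8))
        for i in range(1,n):
            if st[i,4]>=15 and st[i,4]<400: print(c,nm,st[i,4],ce[i].round(1),ground(d,ce[i],z).round(4))
E
```

```text
[ 0.54842074 -0.31037656  0.01      ] [ 0.43567763 -0.38573117  0.01      ] 0.5891839857452081
lamp (array([ 0.49127183, -0.34523426,  0.60120687]), np.float64(0.4492399506504768))
lamp (array([ 0.49140493, -0.34513868,  0.58821738]), np.float64(0.11162756898294718))
lamp (array([ 0.48975764, -0.3468111 ,  0.60116688]), np.float64(0.29238181015288217))
tester (array([0.60670654, 0.10413563, 3.10116315]), np.float64(0.19865934696325394))
tester (array([0.6137351 , 0.10419613, 3.10699705]), np.float64(0.08837584286109519))
tester (array([0.60526685, 0.10282391, 3.10185296]), np.float64(0.09578011328719493))
top blue 152 [484.3 115.6] [ 0.832  -0.4726  0.045 ]
top blue 55 [402.6 132.7] [ 0.7899 -0.2685  0.045 ]
top blue 67 [407.5 184.5] [ 0.658  -0.2737  0.045 ]
top blue 76 [252.6 204.2] [0.6121 0.1031 0.045 ]
top blue 71 [251.5 228.4] [0.5529 0.1054 0.045 ]
top black 64 [253.4 154.8] [0.7189 0.0975 0.101 ]
top black 35 [  1.7 413.6] [0.1462 0.6371 0.101 ]
top brass 39 [253.9 170.8] [0.6957 0.1003 0.045 ]
top brass 32 [249.8 253.8] [0.4917 0.1091 0.045 ]
scene blue 216 [71.2 37. ] [ 0.6598 -1.03    0.045 ]
scene blue 43 [150.7  37.9] [ 0.4435 -0.8656  0.045 ]
scene blue 304 [118.5  58.1] [ 0.5785 -0.8313  0.045 ]
scene blue 95 [ 87.4 168.2] [ 0.8526 -0.4483  0.045 ]
scene blue 52 [180.1 182.6] [ 0.6723 -0.2558  0.045 ]
scene blue 61 [136.6 207.5] [ 0.8035 -0.2492  0.045 ]
scene blue 103 [298.  258.7] [0.5588 0.1142 0.045 ]
scene blue 97 [277.  270.5] [0.618 0.111 0.045]
scene blue 31 [360.  400.1] [0.6554 0.4502 0.045 ]
scene black 159 [237.3   5.1] [ 0.149  -0.7761  0.101 ]
scene black 29 [234.9 285.2] [0.7321 0.1131 0.101 ]
scene brass 49 [320.1 242.8] [0.4881 0.1095 0.045 ]
scene brass 32 [248.8 283.4] [0.6907 0.1009 0.045 ]
```

```bash
cat >> h.py <<'E'
def TEST(j): return [box(-180,130,-42.5,42.5,0,15),box(101,115,-25,25,15,65),box(-170+j,-130+j,-24,24,15,61),box(-158+j,-142+j,-10,10,61,101),box(-34,-26,-14.5,14.5,15,49),box(26,34,-14.5,14.5,15,49)]
def go(p,yaw):
    "remaining turn (rotvec, tool) and shift (mm, tool) to TCP p, tool x down, tool y at azimuth yaw"
    s=sensors.sense(); R=Ro.from_quat(s['eef_rot']); M=R.as_matrix()
    y=np.array([np.cos(yaw),np.sin(yaw),0]); x=np.array([0,0,-1.]); T=np.c_[x,y,np.cross(x,y)]
    print('t',round(s['t'],2),'pos',np.round(s['eef_pos'],4),'yawy',round(np.arctan2(M[1,1],M[0,1]),3),'F',np.round(s['ft_force'],1),'w',round(s['width'],4),'q',np.round(s['joints'],2))
    print(' turn',(R.inv()*Ro.from_matrix(T)).as_rotvec().round(3),'shift now',(M.T@(np.array(p)-s['eef_pos'])*1000).round(1),'shift after turn',(T.T@(np.array(p)-s['eef_pos'])*1000).round(1))
E
python3 - <<'E'
from h import *
v=[]
for c in('top','scene'):
    d=read_camera(c); v.append((d,spotter.cut_out(c,'tester')[0]['pixels']))
for j in (3,8,12):
    for w in(v,v[:1],v[1:]): print(j,fit(TEST(j),w,[.582,.104,3.10]))
lx,ly,la=.4909,-.3455,.592
for k in(-1,1): go([lx,ly,.12],la+k*np.pi/2)
E
```

```text
3 (array([0.58909832, 0.10509931, 3.10054185]), np.float64(0.09366089127529076))
3 (array([0.58893389, 0.1054705 , 3.1013082 ]), np.float64(0.028976890636134976))
3 (array([0.588604  , 0.10531568, 3.0995223 ]), np.float64(0.06473858494321548))
8 (array([0.58914531, 0.10484942, 3.10443447]), np.float64(0.09145240036745948))
8 (array([0.58956324, 0.10519028, 3.1022541 ]), np.float64(0.026553530055704593))
8 (array([0.5883611 , 0.10454264, 3.1069663 ]), np.float64(0.06176511199374617))
12 (array([0.58899906, 0.1050534 , 3.10230388]), np.float64(0.08765124329481808))
12 (array([0.58956324, 0.10519028, 3.1022541 ]), np.float64(0.026553530055704593))
12 (array([0.58850317, 0.10472362, 3.10675687]), np.float64(0.05709299831321613))
t 1.3 pos [0.2035 0.5909 0.2313] yawy 1.239 F [ 0.4 -1.   0.2] w 0.0854 q [-1.3   0.38  0.02  1.37 -0.01  1.39 -0.05]
 turn [2.218 0.    0.   ] shift now [ 111.3 -791.8  576.7] shift after turn [111.3 937.4 284.1]
t 1.3 pos [0.2035 0.5909 0.2313] yawy 1.239 F [ 0.4 -1.   0.2] w 0.0854 q [-1.3   0.38  0.02  1.37 -0.01  1.39 -0.05]
 turn [-0.924 -0.     0.   ] shift now [ 111.3 -791.8  576.7] shift after turn [ 111.3 -937.4 -284.1]
```

```bash
python3 -m jog '[[[0.11,0,0],[0,-3,62],0],[[0.11,0,0],[0,-3,62],0],[[0.11,0,0],[0,-3,62],0],[[0.11,0,0],[0,-3,62],0],[[0.11,0,0],[0,-3,62],0],[[0.11,0,0],[0,-3,62],0],[[0.11,0,0],[0,-3,62],0],[[0.11,0,0],[0,-3,62],0]]' 22; python3 - <<'E'
from h import *
go([.4909,-.3455,.12],.592-np.pi/2)
E
```

```text
t: 2.3
eef_pos: [0.5486, 0.2589, 0.2291]
eef_rot: [0.407, 0.58, -0.406, 0.577]
ft_force: [1.6, 0.7, -0.5]
width: 0.0858
t 2.3 pos [0.5486 0.2589 0.2291] yawy 0.346 F [ 1.6  0.7 -0.5] w 0.0858 q [-0.76  0.35  0.36  1.44 -0.13  1.37 -0.05]
 turn [ 1.324 -0.002  0.003] shift now [ 107.6 -259.   549.5] shift after turn [109.1 469.4 385.2]
```

```bash
python3 -m jog '[[[0.14,0,0],[5,-26,56],0],[[0.14,0,0],[5,-18,59],0],[[0.14,0,0],[5,-10,60],0],[[0.14,0,0],[10,-1,60],0],[[0.14,0,0],[10,7,60],0],[[0.14,0,0],[10,16,59],0],[[0.14,0,0],[10,24,56],0],[[0.14,0,0],[10,32,52],0]]' 22; python3 - <<'E'
from h import *
go([.4909,-.3455,.12],.592-np.pi/2)
E
```

```text
t: 3.3
eef_pos: [0.4967, -0.2335, 0.1643]
eef_rot: [0.66, 0.262, -0.654, 0.261]
ft_force: [1.3, 0.2, 0.2]
width: 0.0853
t 3.3 pos [ 0.4967 -0.2335  0.1643] yawy -0.812 F [1.3 0.2 0.2] w 0.0853 q [-0.24  0.32  0.78  1.71 -0.25  1.2  -0.22]
 turn [ 0.167 -0.009 -0.001] shift now [43.8 77.2 81.6] shift after turn [44.3 89.7 67.3]
```

```bash
python3 -m jog '[[[0.167,-0.009,0],[15,41,36],0],[[0,0,0],[15,36,31],0],[[0,0,0],[15,10,7],0],[[0,0,0],[0,0,0],0]]' 22; python3 - <<'E'
from h import *
go([.4909,-.3455,.005],.592-np.pi/2)
d=read_camera('scene'); cv2.imwrite('pics/v3.png',cv2.resize(d['image'][60:220,120:320,::-1],None,fx=4,fy=3.75,interpolation=3)[:600])
E
```

```text
t: 3.8
eef_pos: [0.4901, -0.3555, 0.1177]
eef_rot: [-0.677, -0.2, 0.678, -0.203]
ft_force: [0.0, 1.2, -1.0]
width: 0.0854
t 3.8 pos [ 0.4901 -0.3555  0.1177] yawy -0.993 F [ 0.   1.2 -1. ] w 0.0854 q [-0.    0.52  0.79  1.61 -0.39  1.18 -0.12]
 turn [-0.014  0.002 -0.003] shift now [112.7  -8.3  -6.4] shift after turn [112.7  -7.9  -6.3]
```

View pics/v3.png

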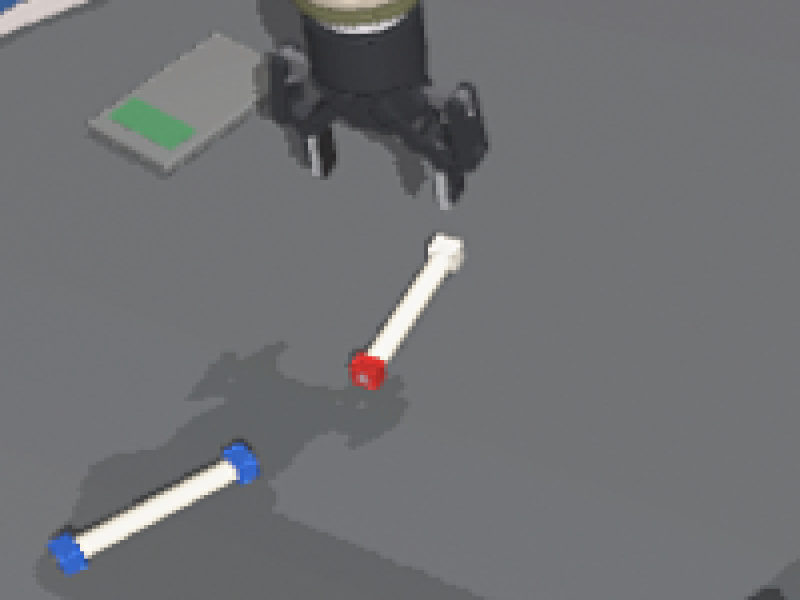

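The open gripper hovers above and behind the lamp, with the red cap at view px (370,372). That fits the estimate, so I correct the offset and descend.

```bash
python3 -m jog '[[[-0.014,0.002,-0.003],[45,-8,-6],0],[[0,0,0],[40,0,0],0],[[0,0,0],[15,0,0],0],[[0,0,0],[0,0,0],0]]' 22; python3 - <<'E'
from h import *
go([.4909,-.3455,.005],.592-np.pi/2)
E
```

```text
t: 4.35
eef_pos: [0.498, -0.3395, 0.0208]
eef_rot: [0.678, 0.209, -0.672, 0.211]
ft_force: [0.1, 1.3, 0.2]
width: 0.0856
t 4.35 pos [ 0.498  -0.3395  0.0208] yawy -0.968 F [0.1 1.3 0.2] w 0.0856 q [ 0.02  0.62  0.71  1.7  -0.47  1.   -0.06]
 turn [ 0.011 -0.008 -0.004] shift now [15.7  0.8  9.3] shift after turn [15.8  1.   9.2]
```

```bash
python3 -m jog '[[[0.011,-0.008,-0.004],[5,1,9],0],[[0,0,0],[6,0,0],0],[[0,0,0],[0,0,0],0]]' 22; python3 - <<'E'
from h import *
go([.4909,-.3455,.005],.592-np.pi/2)
E
```

```text
t: 4.72
eef_pos: [0.4929, -0.3469, 0.0128]
eef_rot: [0.678, 0.205, -0.675, 0.208]
ft_force: [-0.2, -0.1, 0.0]
width: 0.0853
t 4.72 pos [ 0.4929 -0.3469  0.0128] yawy -0.979 F [-0.2 -0.1  0. ] w 0.0853 q [ 0.04  0.63  0.71  1.71 -0.48  0.98 -0.05]
 turn [-0.    -0.002 -0.005] shift now [ 7.8 -2.3  0.9] shift after turn [ 7.8 -2.2  0.9]
```

```bash
python3 -m jog '[[[0,-0.002,-0.005],[8,-2,1],0],[[0,0,0],[0,0,0],120],[[0,0,0],[0,0,0],190],[[0,0,0],[0,0,0],220],[[0,0,0],[0,0,0],230],[[0,0,0],[0,0,0],230],[[0,0,0],[0,0,0],230],[[0,0,0],[0,0,0],230]]' 22; python3 - <<'E'
from h import *
go([.4909,-.3455,.005],.592-np.pi/2)
E
```

```text
t: 5.72
eef_pos: [0.4912, -0.3462, 0.005]
eef_rot: [0.677, 0.206, -0.676, 0.206]
ft_force: [-0.8, -0.2, -0.5]
width: 0.0147
t 5.72 pos [ 0.4912 -0.3462  0.005 ] yawy -0.979 F [-0.8 -0.2 -0.5] w 0.0147 q [ 0.04  0.64  0.71  1.71 -0.49  0.98 -0.05]
 turn [-0.001 -0.001 -0.001] shift now [ 0.  -0.7 -0.2] shift after turn [ 0.  -0.7 -0.2]
```

```bash
python3 -m jog '[[[0,0,0],[0,0,0],240],[[0,0,0],[-10,0,0],240],[[0,0,0],[-30,0,0],240],[[0,0,0],[-30,0,0],240],[[0,0,0],[0,0,0],240]]' 22; python3 - <<'E'
from h import *
u=np.array([np.cos(3.102),np.sin(3.102),0])
go(np.array([.586,.105,.12])-.008*u,3.102-np.pi/2)
for c in('scene',):
  d=read_camera(c); cv2.imwrite('pics/v4.png',cv2.resize(d['image'][60:200,130:290,::-1],None,fx=4,fy=4,interpolation=3))
E
```

```text
t: 6.35
eef_pos: [0.4908, -0.3464, 0.0785]
eef_rot: [0.677, 0.206, -0.676, 0.206]
ft_force: [-0.4, 0.5, -0.5]
width: 0.0148
t 6.35 pos [ 0.4908 -0.3464  0.0785] yawy -0.98 F [-0.4  0.5 -0.5] w 0.0148 q [-0.    0.55  0.77  1.66 -0.42  1.1  -0.1 ]
 turn [-2.511e+00  1.000e-03 -1.000e-03] shift now [ -41.6 -317.  -337. ] shift after turn [-41.5 454.8  85.2]
```

View pics/v4.png

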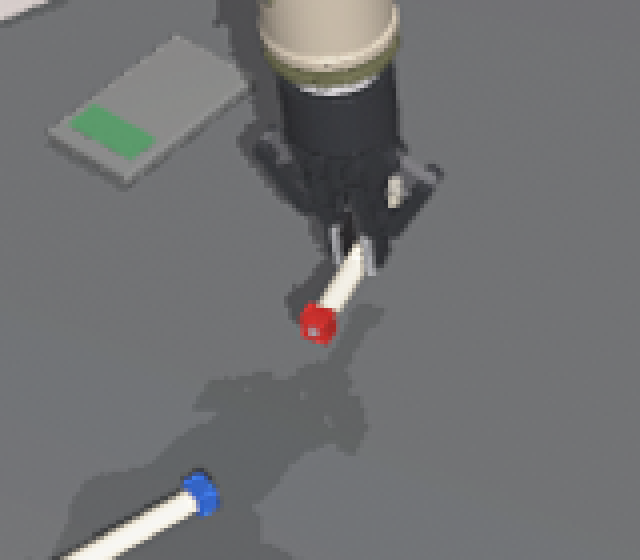

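```bash
python3 -m jog '[[[-0.18,0,0],[-12,-23,-24],240],[[-0.18,0,0],[-12,-18,-28],240],[[-0.18,0,0],[-12,-13,-30],240],[[-0.18,0,0],[-12,-7,-32],240],[[-0.18,0,0],[-12,-1,-33],240],[[-0.18,0,0],[-12,5,-33],240],[[-0.18,0,0],[-5,10,-31],240],[[-0.18,0,0],[0,16,-29],240]]' 22; python3 - <<'E'
from h import *
u=np.array([np.cos(3.102),np.sin(3.102),0])
go(np.array([.586,.105,.12])-.008*u,3.102-np.pi/2)
E
```

```text
t: 7.4
eef_pos: [0.5402, -0.0803, 0.1495]
eef_rot: [0.359, 0.613, -0.362, 0.604]
ft_force: [0.1, -0.1, -0.2]
width: 0.0149
t 7.4 pos [ 0.5402 -0.0803  0.1495] yawy 0.501 F [ 0.1 -0.1 -0.2] w 0.0149 q [-0.28  0.29  0.45  1.71 -0.14  1.18  0.71]
 turn [-1.03  -0.013  0.005] shift now [  29.2  136.3 -136.1] shift after turn [ 29.5 186.9  46.4]
```

```bash
python3 -m jog '[[[-0.172,-0.005,0.005],[0,23,-23],240],[[-0.172,-0.005,0],[0,26,-18],240],[[-0.172,0,0],[0,29,-14],240],[[-0.172,0,0],[0,31,-8],240],[[-0.172,0,0],[5,32,-3],240],[[-0.172,0,0],[5,25,3],240],[[0,0,0],[0,0,0],240]]' 22; python3 - <<'E'
from h import *
u=np.array([np.cos(3.102),np.sin(3.102),0])
go(np.array([.586,.105,.07])-.008*u,3.102-np.pi/2)
E
```

```text
t: 8.28
eef_pos: [0.5876, 0.1087, 0.1312]
eef_rot: [-0.002, 0.712, 0.001, 0.702]
ft_force: [-1.0, 0.2, -0.7]
width: 0.0152
t 8.28 pos [0.5876 0.1087 0.1312] yawy 1.576 F [-1.   0.2 -0.7] w 0.0152 q [-0.38  0.4   0.19  1.58 -0.08  1.18  1.4 ]
 turn [ 0.044 -0.015  0.002] shift now [61.1 -3.9  7.3] shift after turn [61.2 -3.7  6.5]
```

```bash
python3 -m jog '[[[0.044,-0.015,0.002],[20,-4,7],240],[[0,0,0],[25,0,0],240],[[0,0,0],[0,0,0],240]]' 22; python3 - <<'E'
from h import *
u=np.array([np.cos(3.102),np.sin(3.102),0])
go(np.array([.586,.105,.07])-.008*u,3.102-np.pi/2)
a=read_camera('top');b=read_camera('scene')
p=cv2.resize(a['image'][135:275,210:300,::-1],None,fx=4,fy=4,interpolation=3);q=cv2.resize(b['image'][215:325,205:325,::-1],None,fx=3.6,fy=3.6,interpolation=3)
o=np.zeros((600,800,3),np.uint8);o[:560,:360]=p;o[:q.shape[0],365:365+q.shape[1]]=q[:,:435];cv2.imwrite('pics/v5.png',o)
E
```

```text
t: 8.65
eef_pos: [0.5932, 0.1017, 0.0835]
eef_rot: [0.017, 0.708, -0.018, 0.706]
ft_force: [-0.2, 0.6, -0.3]
width: 0.0149
t 8.65 pos [0.5932 0.1017 0.0835] yawy 1.522 F [-0.2  0.6 -0.3] w 0.0149 q [-0.37  0.45  0.19  1.63 -0.09  1.08  1.37]
 turn [-0.009 -0.002  0.002] shift now [13.5  3.   0.7] shift after turn [13.5  3.   0.7]
```

View pics/v5.png

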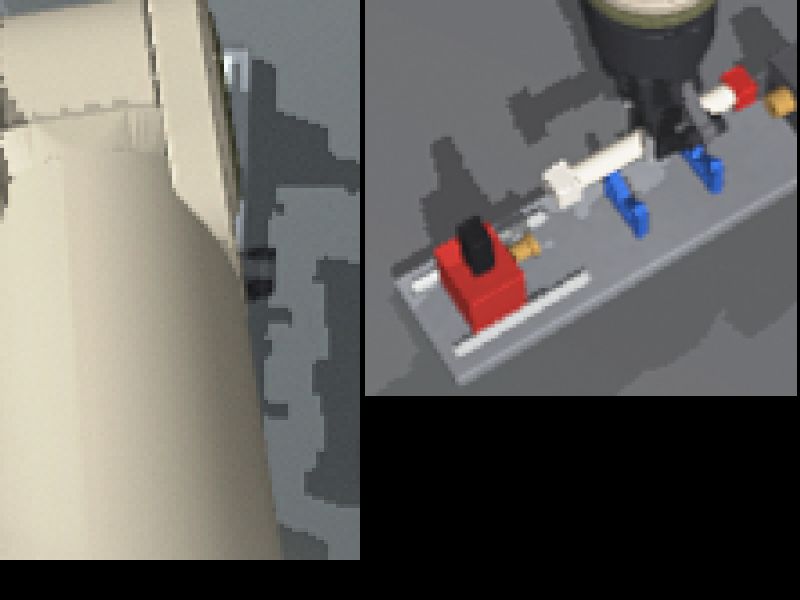

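```bash
python3 -m jog '[[[-0.009,0,0],[15,3,1],240],[[0,0,0],[15,0,0],240],[[0,0,0],[0,0,0],240]]' 22; python3 - <<'E'
from h import *
u=np.array([np.cos(3.102),np.sin(3.102),0])
go(np.array([.586,.105,.04])-.008*u,3.102-np.pi/2)
b=read_camera('scene')
cv2.imwrite('pics/v6.png',cv2.resize(b['image'][225:305,225:335,::-1],None,fx=7,fy=7,interpolation=3))
E
```

```text
t: 9.12
eef_pos: [0.5973, 0.1051, 0.0559]
eef_rot: [0.014, 0.705, -0.014, 0.709]
ft_force: [0.5, -0.9, 0.3]
width: 0.0148
t 9.12 pos [0.5973 0.1051 0.0559] yawy 1.531 F [ 0.5 -0.9  0.3] w 0.0148 q [-0.37  0.48  0.19  1.65 -0.1   1.02  1.38]
 turn [ 0.     0.005 -0.   ] shift now [15.9 -0.6 -3.4] shift after turn [15.9 -0.6 -3.3]
```

View pics/v6.png

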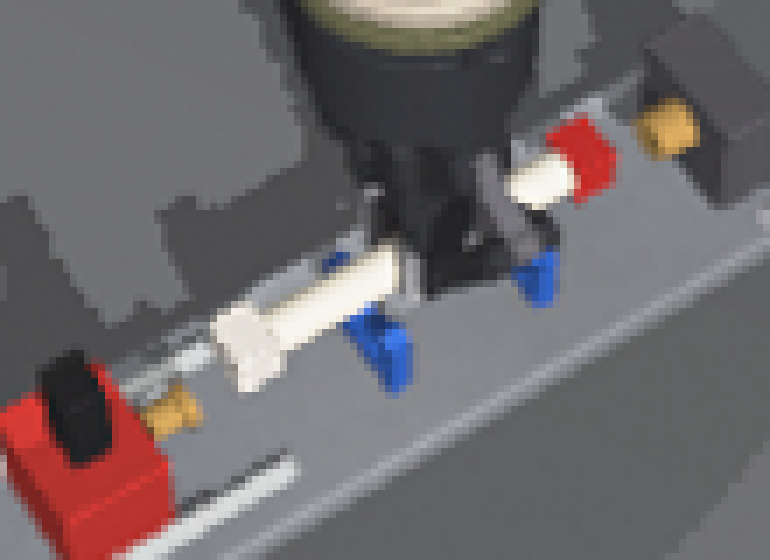

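The lamp is aligned over both saddles (blue at view px (380,350) and (540,270)), with gaps to the pin and to the stop. I lower it slowly.

```bash
python3 -m jog '[[[0,0.005,0],[5,0,-5],240],[[0,0,0],[5,0,0],240],[[0,0,0],[0,0,0],240]]' 22;  python3 -m jog '[[[0,0,0],[2,0,0],240],[[0,0,0],[0,0,0],240]]' 22;python3 -m jog '[[[0,0,0],[1,0,0],240],[[0,0,0],[0,0,0],240]]' 22
```

```text
t: 9.55
eef_pos: [0.5929, 0.1056, 0.0466]
eef_rot: [0.014, 0.707, -0.014, 0.707]
ft_force: [0.8, -0.0, -1.0]
width: 0.0149
t: 9.8
eef_pos: [0.5931, 0.1056, 0.0448]
eef_rot: [0.014, 0.706, -0.014, 0.708]
ft_force: [1.3, 1.1, -0.7]
width: 0.0149
t: 10.05
eef_pos: [0.5934, 0.1056, 0.044]
eef_rot: [0.014, 0.706, -0.014, 0.708]
ft_force: [0.1, -0.6, -0.0]
width: 0.0153
```

```bash
for i in 1; do python3 -m jog '[[[0,0,0],[1,0,0],240],[[0,0,0],[0,0,0],240]]' 22; python3 -m jog '[[[0,0,0],[1,0,0],240],[[0,0,0],[0,0,0],240]]' 22; python3 -m jog '[[[0,0,0],[1,0,0],240],[[0,0,0],[0,0,0],240]]' 22; done
```

```text
t: 10.3
eef_pos: [0.5934, 0.1057, 0.0429]
eef_rot: [0.014, 0.706, -0.014, 0.708]
ft_force: [-0.2, -0.0, -1.5]
width: 0.0149
t: 10.55
eef_pos: [0.5934, 0.1057, 0.0419]
eef_rot: [0.014, 0.706, -0.014, 0.708]
ft_force: [0.3, -0.4, -1.5]
width: 0.0153
t: 10.8
eef_pos: [0.5936, 0.1056, 0.041]
eef_rot: [0.014, 0.706, -0.014, 0.708]
ft_force: [0.2, -0.2, -0.1]
width: 0.0151
```

```bash
python3 -m jog '[[[0,0,0],[1,0,0],240],[[0,0,0],[0,0,0],240]]' 22; python3 -m jog '[[[0,0,0],[0.7,0,0],240],[[0,0,0],[0,0,0],240]]' 22
```

```text
t: 11.05
eef_pos: [0.5938, 0.1052, 0.0406]
eef_rot: [0.014, 0.706, -0.014, 0.708]
ft_force: [-1.2, -0.2, -0.2]
width: 0.0149
t: 11.3
eef_pos: [0.5939, 0.1049, 0.0403]
eef_rot: [0.014, 0.706, -0.014, 0.708]
ft_force: [-1.1, -0.7, 1.3]
width: 0.0151
```

```bash
python3 -m jog '[[[0,0,0],[0.7,0,0],240],[[0,0,0],[0,0,0],240]]' 22; python3 -m jog '[[[0,0,0],[0.7,0,0],240],[[0,0,0],[0,0,0],240]]' 22
```

```text
t: 11.55
eef_pos: [0.5941, 0.1047, 0.0401]
eef_rot: [0.014, 0.706, -0.014, 0.708]
ft_force: [-0.7, -1.0, 2.0]
width: 0.0148
t: 11.8
eef_pos: [0.5941, 0.1046, 0.04]
eef_rot: [0.015, 0.706, -0.014, 0.708]
ft_force: [-2.5, -1.0, 2.0]
width: 0.0148
```

Seated: contact at TCP z = 0.040, as predicted. I release and rise.

```bash
python3 -m jog '[[[0,0,0],[0,0,0],215],[[0,0,0],[0,0,0],190],[[0,0,0],[0,0,0],150],[[0,0,0],[0,0,0],110],[[0,0,0],[0,0,0],110],[[0,0,0],[-30,0,0],110],[[0,0,0],[-50,0,0],110],[[0,0,0],[-40,0,0],110]]' 22; python3 - <<'E'
from h import *
b=read_camera('scene')
cv2.imwrite('pics/v7.png',cv2.resize(b['image'][225:315,215:335,::-1],None,fx=6.5,fy=6.5,interpolation=3))
go([.74,.0985,.075],3.102-np.pi/2)
m=spotter.cut_out('scene','lamp')[0]
print(m['score'],m['extent'],[ (round(r['score'],2),r['extent']) for r in spotter.find_in('scene','jaw_grip')[:2]], [ (round(r['score'],2),r['extent']) for r in spotter.find_in('scene','pin')[:2]])
E
```

```text
t: 12.8
eef_pos: [0.5909, 0.1049, 0.1576]
eef_rot: [0.014, 0.709, -0.015, 0.705]
ft_force: [-0.8, -0.2, -0.5]
width: 0.0485
t 12.85 pos [0.5933 0.1054 0.1635] yawy 1.531 F [2.4 0.  5. ] w 0.0484 q [-0.38  0.37  0.2   1.54 -0.08  1.23  1.36]
 turn [-0.     0.002 -0.001] shift now [ 88.8  -1.1 146.6] shift after turn [ 88.5  -1.1 146.8]
0.65 [400.9, 260.0, 434.3, 309.3] [(0.77, [222.9, 274.5, 251.5, 304.7]), (0.24, [255.3, 245.0, 313.2, 285.1])] []
```

View pics/v7.png

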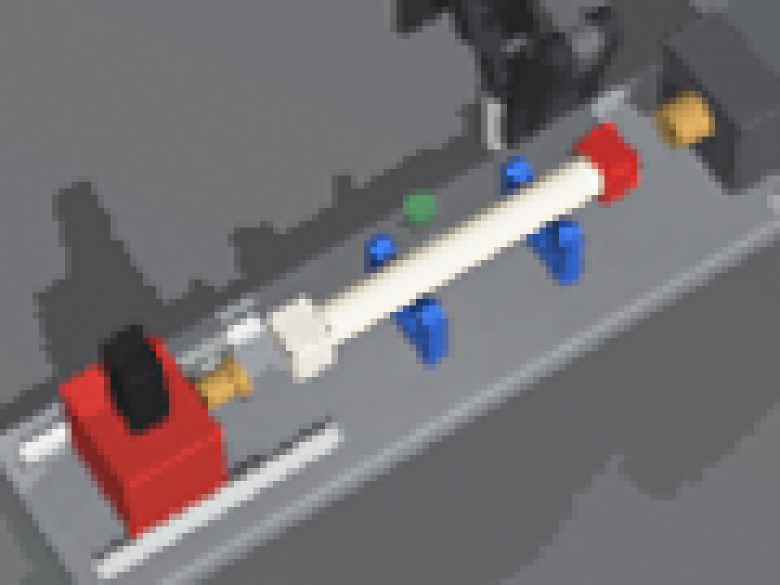

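The lamp lies in both saddles, released, with its red cap (view px (608,160)) towards the brass stop (685,120). Next I go behind the jaw grip with the fingers shut.

```bash
python3 -m jog '[[[0,0,0],[0,-1,45],255],[[0,0,0],[0,0,45],255],[[0,0,0],[0,0,45],255],[[0,0,0],[0,0,40],255],[[0,0,0],[0,0,0],255]]' 22; python3 - <<'E'
from h import *
go([.772,.0976,.078],3.102-np.pi/2)
E
```

```text
t: 13.62
eef_pos: [0.765, 0.0972, 0.1423]
eef_rot: [0.012, 0.714, -0.014, 0.699]
ft_force: [0.0, -0.8, -0.4]
width: 0.0
t 13.62 pos [0.765  0.0972 0.1423] yawy 1.533 F [ 0.  -0.8 -0.4] w 0.0 q [-0.27  0.79  0.21  0.95 -0.15  1.44  1.44]
 turn [ 0.002 -0.021  0.003] shift now [64.1  0.8  8.3] shift after turn [64.3  0.6  7. ]
```

```bash
python3 -m jog '[[[0,-0.02,0],[0,0,10],255],[[0,0,0],[25,0,2],255],[[0,0,0],[25,0,0],255],[[0,0,0],[10,0,0],255],[[0,0,0],[0,0,0],255]]' 22; python3 - <<'E'
from h import *
go([.772,.0976,.078],3.102-np.pi/2)
b=read_camera('scene')
cv2.imwrite('pics/v8.png',cv2.resize(b['image'][225:315,205:325,::-1],None,fx=6.5,fy=6.5,interpolation=3))
E
```

```text
t: 14.25
eef_pos: [0.7756, 0.0974, 0.0801]
eef_rot: [0.012, 0.707, -0.014, 0.707]
ft_force: [0.6, -0.5, 1.0]
width: -0.0001
t 14.25 pos [0.7756 0.0974 0.0801] yawy 1.534 F [ 0.6 -0.5  1. ] w -0.0001 q [-0.27  0.83  0.2   1.01 -0.15  1.31  1.44]
 turn [0.002 0.    0.003] shift now [ 2.1  0.1 -3.6] shift after turn [ 2.1  0.1 -3.6]
```

View pics/v8.png

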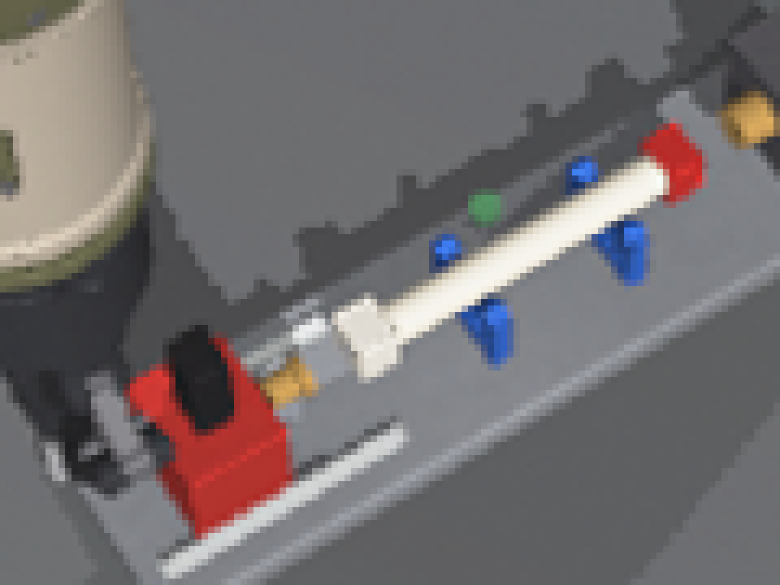

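```bash
python3 -m jog '[[[0,0,0],[1,0,-6],255],[[0,0,0],[0,0,-6],255],[[0,0,0],[0,0,0],255]]'; python3 -m jog '[[[0,0,0],[0,0,-4],255],[[0,0,0],[0,0,-4],255]]'; python3 -m jog '[[[0,0,0],[0,0,-4],255],[[0,0,0],[0,0,-4],255]]'; python3 -m jog '[[[0,0,0],[0,0,-4],255],[[0,0,0],[0,0,-4],255]]'
```

```text
t: 14.68
eef_pos: [0.7644, 0.0983, 0.0833]
eef_rot: [0.012, 0.705, -0.014, 0.709]
ft_force: [1.4, 0.7, 0.2]
width: 0.0001
t: 14.92
eef_pos: [0.7563, 0.0985, 0.0838]
eef_rot: [0.013, 0.705, -0.014, 0.709]
ft_force: [-0.5, 0.1, -0.8]
width: 0.0003
t: 15.18
eef_pos: [0.7477, 0.0988, 0.0837]
eef_rot: [0.013, 0.705, -0.014, 0.709]
ft_force: [1.3, -1.6, -1.0]
width: -0.0001
t: 15.42
eef_pos: [0.7412, 0.099, 0.0837]
eef_rot: [0.013, 0.703, -0.014, 0.711]
ft_force: [8.7, -0.1, -5.4]
width: -0.0003
```

```bash
python3 -m jog '[[[0,0,0],[0,0,-4],255],[[0,0,0],[0,0,-4],255]]'; python3 -m jog '[[[0,0,0],[0,0,-4],255],[[0,0,0],[0,0,-3],255]]';  python3 -m jog '[[[0,0,0],[0,0,-2],255],[[0,0,0],[0,0,0],255]]'; python3 -m jog '[[[0,0,0],[0,0,-2],255],[[0,0,0],[0,0,0],255]]'
```

```text
t: 15.68
eef_pos: [0.7359, 0.0993, 0.0838]
eef_rot: [0.013, 0.7, -0.014, 0.714]
ft_force: [8.2, 0.2, -3.8]
width: 0.0
t: 15.92
eef_pos: [0.7316, 0.0995, 0.0839]
eef_rot: [0.013, 0.698, -0.014, 0.716]
ft_force: [8.4, 0.7, -4.8]
width: 0.0001
t: 16.18
eef_pos: [0.7312, 0.0995, 0.0839]
eef_rot: [0.013, 0.696, -0.014, 0.718]
ft_force: [0.5, -0.5, -0.2]
width: 0.0001
t: 16.42
eef_pos: [0.7304, 0.0995, 0.084]
eef_rot: [0.013, 0.695, -0.014, 0.719]
ft_force: [0.8, 0.1, -0.9]
width: -0.0002
```

```bash
python3 - <<'E'
from h import *
go([.7304,.0995,.082],3.102-np.pi/2)
E
```

```text
t 16.43 pos [0.7304 0.0995 0.084 ] yawy 1.533 F [ 0.8  0.1 -0.9] w -0.0002 q [-0.31  0.7   0.21  1.24 -0.14  1.19  1.43]
 turn [0.002 0.034 0.   ] shift now [ 2.  -0.  -0.1] shift after turn [ 2. -0.  0.]
```

```bash
python3 -m jog '[[[0,0.034,0],[1,0,-4],255],[[0,0.005,0],[0,0,-4],255]]'; python3 -m jog '[[[0,0.005,0],[0,0,-4],255]]'; python3 -m jog '[[[0,0.005,0],[0,0,-4],255]]';  python3 -m jog '[[[0,0.005,0],[0,0,-4],255]]'; python3 - <<'E'
from h import *
go([.718,.1,.082],3.102-np.pi/2)
E
```

```text
t: 16.68
eef_pos: [0.725, 0.0997, 0.0838]
eef_rot: [0.014, 0.707, -0.013, 0.707]
ft_force: [10.2, 0.8, -7.3]
width: -0.0001
t: 16.8
eef_pos: [0.7223, 0.0998, 0.0837]
eef_rot: [0.014, 0.708, -0.013, 0.706]
ft_force: [8.6, 1.3, -6.5]
width: 0.0003
t: 16.92
eef_pos: [0.7195, 0.0999, 0.0837]
eef_rot: [0.014, 0.708, -0.013, 0.706]
ft_force: [9.2, -0.6, -5.1]
width: -0.0001
t: 17.05
eef_pos: [0.7167, 0.1001, 0.0837]
eef_rot: [0.014, 0.709, -0.013, 0.705]
ft_force: [9.7, 0.3, -5.7]
width: -0.0003
t 17.05 pos [0.7167 0.1001 0.0837] yawy 1.532 F [ 9.7  0.3 -5.7] w -0.0003 q [-0.3   0.7   0.2   1.23 -0.14  1.23  1.43]
 turn [ 0.001 -0.006 -0.001] shift now [ 1.7 -0.   1.3] shift after turn [ 1.7 -0.   1.3]
```

```bash
for k in 1; do python3 -m jog '[[[0,0,0],[0,0,-3.5],255]]'; python3 -m jog '[[[0,0.003,0],[0,0,-3.5],255]]';  python3 -m jog '[[[0,0.003,0],[0,0,-3.5],255]]'; done | grep -v -e rot -e width; python3 - <<'E'
from h import *
b=read_camera('scene')
cv2.imwrite('pics/v9.png',cv2.resize(b['image'][215:315,215:345,::-1],None,fx=6,fy=6,interpolation=3))
go([.718,.1,.082],3.102-np.pi/2)
E
```

```text
t: 17.18
eef_pos: [0.7146, 0.1001, 0.0837]
ft_force: [9.3, 0.4, -5.1]
t: 17.3
eef_pos: [0.7123, 0.1002, 0.0837]
ft_force: [8.1, 0.5, -5.2]
t: 17.42
eef_pos: [0.7101, 0.1004, 0.0837]
ft_force: [9.8, 0.9, -5.9]
t 17.48 pos [0.7098 0.1003 0.0837] yawy 1.532 F [ 8.9  0.8 -5.5] w -0.0003 q [-0.31  0.68  0.2   1.26 -0.14  1.21  1.43]
 turn [ 0.001 -0.003 -0.001] shift now [ 1.7 -0.   8.2] shift after turn [ 1.7 -0.   8.2]
```

View pics/v9.png

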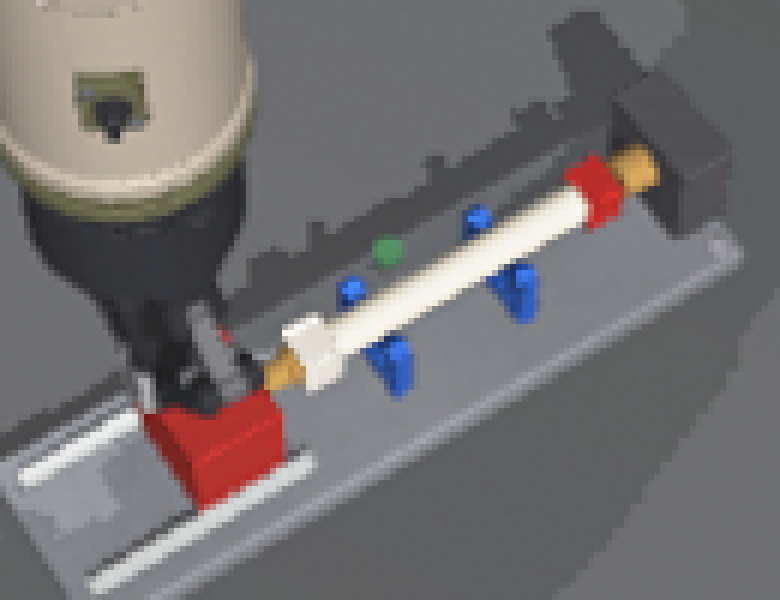

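The pin now touches the white cap, and the red cap is very near the stop. I continue in small steps and watch for the knee in the force.

```bash
for k in 1; do python3 -m jog '[[[0,0.002,0],[0,0,-2.5],255]]'; python3 -m jog '[[[0,0.002,0],[0,0,-2.5],255]]';  python3 -m jog '[[[0,0.002,0],[0,0,-2.5],255]]'; done | grep -v -e rot -e width
```

```text
t: 17.6
eef_pos: [0.7086, 0.1004, 0.0837]
ft_force: [9.6, 1.3, -5.4]
t: 17.73
eef_pos: [0.7074, 0.1004, 0.0837]
ft_force: [8.4, 0.4, -6.4]
t: 17.85
eef_pos: [0.7062, 0.1005, 0.0837]
ft_force: [9.5, 0.5, -5.8]
```

```bash
for k in 1; do python3 -m jog '[[[0,0.002,0],[0,0,-2.5],255]]'; python3 -m jog '[[[0,0.002,0],[0,0,-2.5],255]]';  python3 -m jog '[[[0,0.002,0],[0,0,-2.5],255]]'; done | grep -v -e rot -e width
```

```text
t: 17.98
eef_pos: [0.7051, 0.1005, 0.0837]
ft_force: [11.1, 0.5, -6.7]
t: 18.1
eef_pos: [0.7042, 0.1006, 0.0838]
ft_force: [11.2, 1.4, -7.1]
t: 18.23
eef_pos: [0.7035, 0.1006, 0.0838]
ft_force: [12.3, 0.6, -7.8]
```

```bash
for k in 1; do python3 -m jog '[[[0,0.002,0],[0,0,-2.8],255]]'; python3 -m jog '[[[0,0.002,0],[0,0,-2.8],255]]'; done | grep -v -e rot -e width; python3 - <<'E'
from h import *
read_camera('top'); print(sensors.sense()['ft_force'],sensors.sense()['eef_pos'])
E
```

```text
t: 18.35
eef_pos: [0.7027, 0.1006, 0.0838]
ft_force: [13.0, -0.1, -8.2]
t: 18.48
eef_pos: [0.702, 0.1007, 0.0839]
ft_force: [13.8, 1.1, -8.3]
[13.0579512   0.66927183 -7.27403153] [0.70193391 0.10065809 0.08387444]
```

Fitting the data puts the knee at about x = 0.7065, so compression is about 4.6 mm. The force rise of about 4.3 N plus the lamp's sliding friction agrees, so the pin load is about 5 N. I back off and rise.

```bash
python3 -m jog '[[[0,0,0],[0,0,4],255],[[0,0,0],[0,0,12],255],[[0,0,0],[0,0,10],255],[[0,0,0],[-30,0,0],255],[[0,0,0],[-40,0,0],255],[[0,0,0],[-40,0,0],255],[[0,0,0],[0,0,0],255],[[0,0,0],[0,0,0],255]]'; python3 - <<'E'
from h import *
b=read_camera('scene')
cv2.imwrite('pics/v10.png',cv2.resize(b['image'][215:315,215:345,::-1],None,fx=6,fy=6,interpolation=3))
E
```

```text
t: 19.52
eef_pos: [0.7258, 0.0991, 0.1952]
eef_rot: [0.015, 0.706, -0.014, 0.708]
ft_force: [-0.9, -0.5, -0.5]
width: -0.0
```

View pics/v10.png

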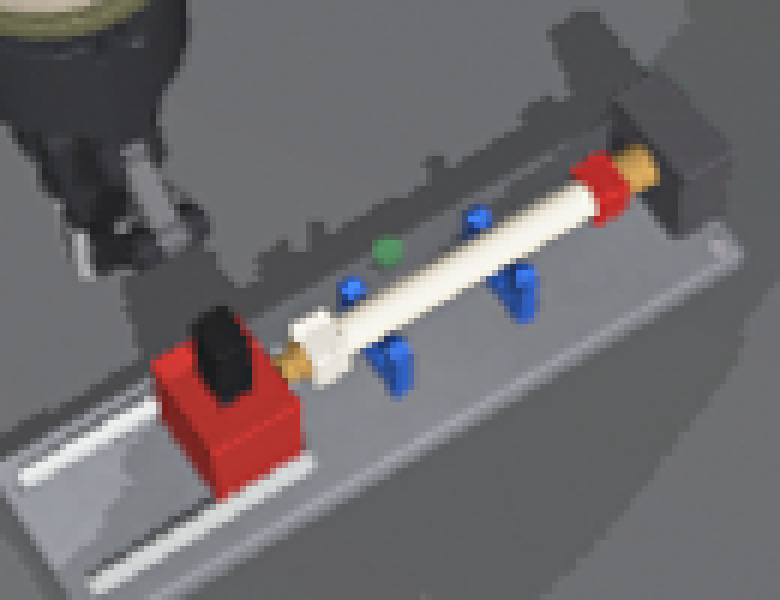

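The lamp is seated in both saddles, its red cap against the stop (630,175) and the pin against the white cap (300,362). The gripper is clear, so I hand in.

```bash
python3 -c "
from station import robot
print(robot.close_job())"
```

```text
the job is handed in; nothing more can be done
None
```

The lamp is in the tester, clamped lightly between the pin and the brass stop, and the job is handed in at about 19.5 s of the 58 s allowed.

- **Placing:** I picked the lamp up at its middle with 22 N and laid it in both saddles, red cap towards the stop. The tester pushed back with only about 2 N as it seated, and I released it before touching the jaw.
- **Clamping:** I pushed the jaw's grip from behind. Sliding took about 9.2 N, and the force began to climb where the red cap met the stop.
- **Clamp force:** I stopped about 4.6 mm past that point, with the force up by about 4.3 N. Counting the lamp's own sliding friction, I estimate about 5 N at the pin. The two measures agree within about 0.5 N. It is an estimate from noisy wrist-force readings, as the pin's load is not reported directly.
- **Last checks:** The final picture shows the lamp in both saddles, red cap at the stop and pin on the white cap. The gripper is clear, its force reading back to about zero. I did not measure the jaw again after backing off. Its 8 N of friction should hold against about 5 N.

Two readings disagreed:
- **Gripper width:** it read 14.8 mm on the 16 mm tube, but the lamp held without slipping.
- **Tester position:** the early image estimates differed by up to 7 mm along its length. I used a middle value, and the lamp seated at the expected height.

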